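# Put a painted panel to dry and shut the drying cabinet

## Task

Take the small oblong painted panel from the bench and lay it, painted face up, flat on the sloping rack inside the drying cabinet, long side running up the slope and its short lower edge resting against the rack's ledge; set it down rather than dropping it. Then push the cabinet's door fully shut so that it clicks home on its catch, and leave the other things on the bench where they are.

Things in the scene. Friction and masses are not known exactly. Their poses are not given: they have to be found in the camera images.
- panel: The oblong painting panel: thin wooden board 90 x 50 mm, 8 mm thick, about 60 g, pale top face with painted patches; lies flat on the bench at the start. Origin at the centre of its underside; x along the 90 mm side, y along the 50 mm side, z out of the painted face. Pinch it across its 50 mm width; either way round will do.
- disc: Bystander: a round painted board of 72 mm diameter, 8 mm thick, lying on the bench; it may lie where the panel might be expected. Origin at the centre of its underside.
- cabinet: White bench-top drying cabinet, fixed, 200 mm deep (its x; the back is +x), 240 wide (y), 205 high. Origin at the centre of its underside. Floor 10 mm thick; side walls 10 mm thick, 102 mm high, inner faces at y = +-110; a back wall. A blower hood covers the rear (see hood). Ahead of it (x below 5 mm) the top is open; the open front is at x = -100.
- hood (a point): Middle of the lower front edge of the cabinet's aluminium blower hood (cabinet x = 5 mm, 170 mm above the bench). The hood reaches from there 95 mm back, 120 mm to either side and 35 mm up; side panels below it begin 25 mm farther back. Axes as the cabinet's.
- rack: Sloping wooden rack fixed in the cabinet, rising to the back at 32 degrees: surface 150 mm long (x), 190 wide (y). Origin on the surface at the middle of its lower end, at the ledge (cabinet x = -62 mm, 30 mm above the bench); x up the slope, y across to the left, z the surface's outward normal (32 degrees towards the front). A panel let go on it may slide to the ledge or may stay.
- ledge (a point): Middle of the top of the aluminium ledge that runs across the rack's whole lower end: 6 mm thick (rack x = -6 to 0 mm), 8 mm above the surface; this point is at rack x = -3. With its short edge against the ledge the panel's origin is at rack x = 45 mm, z = 0.
- door (a joint): Door angle, rad: 0 fully shut, grows as it opens; starts at 1.35 to 1.7. Upright hinge at the cabinet's left (+y) front corner; the free end swings out to the cabinet's -x. Turns lightly, stays where left. In the last 0.07 rad a stud pushes past a sprung roller (about 10 N at 150 mm from the hinge), then it snaps in and is held shut. Not snapped in, it stands at 0.05 or more. Hard stop at 0.
- door_hinge (a point): Point on the door's hinge axis, 57 mm above the bench, in the middle of the door's thickness. The white door panel is 224 mm wide, 90 high (12 to 102 mm above the bench), 14 thick. Axes turn with the door: -y along the door to its free edge (221 mm away), -x out of its outer face (7 mm away).
- door_face (a point): Point on the outer face of the door, 150 mm from the hinge, 75 mm above the bench (27 mm below the door's top edge): a free place to push. Axes as for door_hinge.
- door_handle (a point): Outer end of the door's round steel knob (28 mm across), which stands 43 mm out of the outer face, 195 mm from the hinge, 62 mm above the bench. Axes as for door_hinge. It need not be used.
- mug: Bystander: white mug, 80 mm across, 95 mm high, standing on the bench. Origin at the centre of its underside.
- jar: Bystander: amber jar with black cap, 68 mm across, 100 mm high. Origin at the centre of its underside.
- pot: Bystander: terracotta pot, 90 mm across, 85 mm high. Origin at the centre of its underside.

How it is judged (in metres and radians):
On the way, in this order (a step that is already met when the one before it is completed fails the run):
1. the panel lies flat on the rack against the ledge and is let go (x of panel in the frame of rack between 0.036 and 0.058 m and y of panel in the frame of rack between -0.068 and 0.068 m and z of panel in the frame of rack between -0.004 and 0.004 m and angle between the x axis of panel and the x axis of rack, either way round below 0.17 rad and angle between the z axis of panel and the z axis of rack, either way round below 0.09 rad and angle between panel's own z axis and vertical below 0.8 rad and contact force between the fingers and panel below 0.1 N), for 0.2 s.
2. the door is pushed shut onto its catch (value of joint door below 0.02 rad), for 0.2 s.
At the end, for the whole second after the job is handed in: The panel rests painted face up, flat on the rack (within 4 mm and 5 degrees), long side up the slope within 10 degrees, lower edge at most 13 mm from the ledge, centre within 68 mm of the rack's middle line; the door is shut on its catch (under 0.02 rad) (x of panel in the frame of rack between 0.036 and 0.058 m and y of panel in the frame of rack between -0.068 and 0.068 m and z of panel in the frame of rack between -0.004 and 0.004 m and angle between the x axis of panel and the x axis of rack, either way round below 0.17 rad and angle between the z axis of panel and the z axis of rack, either way round below 0.09 rad and angle between panel's own z axis and vertical below 0.8 rad and linear speed of panel below 0.02 m/s and value of joint door below 0.02 rad); the robot touches nothing.
It fails at once if the panel is dropped: it moves faster than 0.7 m/s (a fall of about 25 mm) while the fingers do not touch it (linear speed of panel above 0.7 m/s and contact force between the fingers and panel below 0.05 N).
It fails at once if the disc is moved more than 30 mm (distance of disc from where it was at the start of the episode above 0.03 m).
It fails at once if the mug is moved more than 30 mm (distance of mug from where it was at the start of the episode above 0.03 m).
It fails at once if the jar is moved more than 30 mm (distance of jar from where it was at the start of the episode above 0.03 m).
It fails at once if the pot is moved more than 30 mm (distance of pot from where it was at the start of the episode above 0.03 m).
It also fails if it takes over 72 s, if anything falls off the work surface, if the arm or the gripper's body presses on something with over 40 N, if the wrist force passes 120 N, or if a joint passes its speed limit or range.

## Robot

A 6-joint arm with a two-finger parallel gripper is mounted at the origin on the work surface. World frame = base frame: x ahead of the robot, y to its left, z up, the work surface at z = 0. Lengths are in mm, angles in rad, forces in N, time in s.
With the tool pointing down it reaches from about 400 to 925 mm from the base axis. Payload 12.5 kg.
Tool frame: the origin (TCP) lies at the very end of the fingers, on their centre line; the grasp point (between the pads) lies env.grip_point_offset behind it (env.grip_point_offset is the distance from the TCP to the grasp point, in mm); y points along the fingers, z is the direction in which the jaws open and shut, and the axes are right-handed (so a half turn about y gives the same grasp; the last joint's range is limited). The gripper opens to 95 mm and grips with 3 to 60 N. Pads are 20 mm wide; open, the fingers measure 119 mm over their backs; the gripper's body (75 mm by 180 mm) begins 59 mm behind the grasp point.
Start: joints at [1.153, 0.491, 1.559, -0, 1.092, -0.106], TCP at [191.716, 594.888, 214.661] pointing down, gripper open.
Joint ranges: [-3.1, 3.1], [-0.84, 2.19], [0.05, 2.79], [-1.13, 4.28], [0.06, 2.93], [-2.69, 2.69]. Speed limits (rad/s): [2.22, 2.22, 2.79, 3.14, 3.14, 3.14].

## Interface

Orientations are given as [roll, pitch, yaw] about the fixed x, y, z axes, in that order (R = Rz(yaw) Ry(pitch) Rx(roll)).
In Python, from cell import readout, read_camera, env, nets gives the robot as it stands.
- The arm moves only by the tool apply_moves, never from a script. Its argument "increments" is a list of rows, each a list of 3 entries, a list of its own where there are three numbers: the shift along the tool's x, y, z in cm, then the turn, a rotation vector about the tool's x, y, z in degrees, then the finger opening in cm, from 0 to 9.51. A call has exactly 5 rows; each row shifts and turns the pose as measured when the row begins, along the tool's axes as they then stand; what a row does not reach is not made up. A row lasts 1/8 s, in which the tool goes at most 62.5 mm and 10.7 degrees, less where a joint would pass 70% of its speed; a pose out of reach is approached as far as the arm can. A call with a gripper value outside its range is refused whole. The fingers move at their own pace and stop on an object; the grip force is fixed at half the most. Time passes only in rows, so rows that do not move let the fingers close, or fill a call up. It gives the time, the measured TCP pose, the force and the opening at its end, in the units of the state.
- readout.state(): the state, without advancing time (a new reading comes with each control period).
- read_camera(name): name is "scene" or "top" or "wrist"; returns a dict with "img" (400x640x3 uint8, red, green, blue), "vfov" (degrees; the focal length in pixels is half the picture's height over the tangent of half this angle, whatever the lens; pixels are square), "cx", "cy" (the principal point, pixels), "rvec" (rotation vector, rad) and "tvec" (3), from world to camera coordinates, as OpenCV has them; the wrist camera has in their place "mount" (4x4, takes a point from camera to tool coordinates, whose origin is the TCP and whose axes are the tool frame's). Camera axes: x right, y down, z forward; pixel columns grow to the right and rows downward; lengths in mm; the calibration is good to about 2 mm. A picture is of the moment at which its call begins: read the wrist's pose just before it. There is no depth.
- env.job_done(): hands the job in, once; it reports no verdict.
Trained networks look in a picture, given as the dict that the camera call returned (one of the last four; its "shot" number tells which), for a name from the list of things; names that differ only in an ending like _2 or _b are one class to them, and where a whole thing is asked for, a point or a joint stands for the part that bears it (a point fixed in the world has none). Each returns a list of dicts, best first, with "confidence" (0 to 1); they miss things now and then, are a little off and sometimes report something else, mostly with a low value. They report only what shows in the picture. A call takes as long as a camera call.
- nets.look_for(picture, thing): "point" ([x, y, z] in mm, in the coordinates of the camera as it stood for that picture, good to about 4 mm: the middle of the surface that is visible of it).
- nets.mark_of(picture, thing): "point" ([x, y, z] in mm, in the coordinates of the camera as it stood for that picture, good to about 4 mm: a listed point, or the origin of a listed thing).
The state is a dict: "t": time; "joints": joint angles; "qvel": joint speeds; "tau": joint torques, N m; "eef_pos": TCP position; "tcp_rot": TCP orientation; "ft_force": force on the tool from outside, world axes, zero at the start; "moment": the same for the moment, N m; "opening": opening from 0.0 (shut) to 1.0 (fully open).
Only numpy, scipy, OpenCV 4.12 (cv2) and the standard library are available. Lean on these libraries where they do the work, as an engineer would, in place of code of your own. Each camera call takes 0.05 s, during which the arm holds its last target. There are 200 camera calls.

## Working session

There is one attempt and no reset: what is moved stays moved. The work goes in short steps, Python scripts to look and compute and a tool call to move; the robot and the scene stay as the last step left them, time stands still between calls to the robot, and variables do not carry over. Pictures are saved under pics/ and viewed, about 8 in all and at most 12, crops included, and the job is handed in when it is done.

Besides the shell and the picture viewer there is one more tool, called after "Request:" as name([rows], argument=value, ...), one row to a line, values as JSON. apply_moves: Moves the arm, as the interface text tells. Its arguments: {"type":"object","properties":{"increments":{"type":"array"}},"required":["increments"]}

```bash
mkdir -p pics; ls; cat > h.py <<'E'
import numpy as np, cv2
from scipy.spatial.transform import Rotation as R
from cell import readout, read_camera, env, nets
def T_cam(p, st=None):
    "camera->world"
    if "rvec" in p:
        Rm=cv2.Rodrigues(np.array(p["rvec"],float))[0]; t=np.array(p["tvec"],float).ravel()
        M=np.eye(4); M[:3,:3]=Rm.T; M[:3,3]=-Rm.T@t; return M
    M=np.eye(4); M[:3,:3]=R.from_euler('xyz',st["tcp_rot"]).as_matrix(); M[:3,3]=st["eef_pos"]
    return M@np.array(p["mount"])
def ap(M,x): return M[:3,:3]@np.array(x)+M[:3,3]
def shot(name):
    st=readout.state(); p=read_camera(name); return p,T_cam(p,st)
def save(p,f): cv2.imwrite("pics/"+f,p["img"][:,:,::-1])
def pix2z(p,M,u,v,z):
    f=p["img"].shape[0]/2/np.tan(np.radians(p["vfov"])/2)
    d=M[:3,:3]@np.array([(u-p["cx"])/f,(v-p["cy"])/f,1]); o=M[:3,3]
    return o+d*(z-o[2])/d[2]
def w2pix(p,M,x):
    f=p["img"].shape[0]/2/np.tan(np.radians(p["vfov"])/2)
    c=M[:3,:3].T@(np.array(x)-M[:3,3]); return p["cx"]+f*c[0]/c[2], p["cy"]+f*c[1]/c[2]
E
python3 - <<'E'
from h import *
np.set_printoptions(precision=1,suppress=True)
st=readout.state(); print(st); print(env.grip_point_offset)
for n in ("top","scene"):
    p,M=shot(n); save(p,n+"0.png"); print(n,M[:3,3])
    for k in "panel disc cabinet hood rack ledge door_hinge door_face door_handle mug jar pot".split():
        for r in nets.mark_of(p,k)[:1]: print(k,r["confidence"],ap(M,r["point"]))
E
```

```text
pics
{'t': 0.0, 'joints': array([ 1.2,  0.5,  1.6, -0. ,  1.1, -0.1]), 'qvel': array([ 0., -0., -0., -0.,  0.,  0.]), 'tau': array([  0. , -61.3, -25.8,   0.1,   0. ,  -0. ]), 'eef_pos': array([191.6, 594.7, 214. ]), 'tcp_rot': array([-1.6,  0. , -0.3]), 'ft_force': array([0.2, 0.3, 0.1]), 'moment': array([-0., -0.,  0.]), 'opening': 0.9986921620210787}
18.8
top [ 378.8   25.5 1502.5]
panel 0.68 [ 499.  -169.4   -0.7]
disc 0.86 [ 508.  -325.4    0. ]
cabinet 0.63 [664.8 180.8  -0.3]
hood 0.8 [668.7 174.2 169.5]
rack 0.79 [604.8 179.3  30.5]
ledge 0.87 [594.9 184.1  35.1]
door_hinge 0.69 [565.4 298.8  55.7]
door_face 0.91 [416.3 311.7  73.7]
door_handle 0.56 [369.6 358.1  62.6]
mug 0.56 [ 714.2 -108.5    5.1]
jar 0.56 [ 711.2 -283.7    2.6]
pot 0.63 [618.3 463.6  -1.1]
scene [1105.7 -207.1  990.7]
panel 0.75 [ 503.6 -168.8    0.3]
disc 0.68 [ 515.6 -322.    -5.9]
cabinet 0.8 [669.  176.4   0.4]
hood 0.56 [671.1 174.9 168.6]
ledge 0.44 [ 718.3 -102.6   -4.2]
door_hinge 0.84 [570.4 298.3  55.4]
door_face 0.96 [415.6 314.6  74.2]
door_handle 0.75 [373.4 358.5  62.5]
mug 0.66 [ 721.6 -103.4   -4.8]
jar 0.58 [ 718.  -282.2   -2.5]
pot 0.83 [623.4 462.7   0.7]
```

View pics/top0.png

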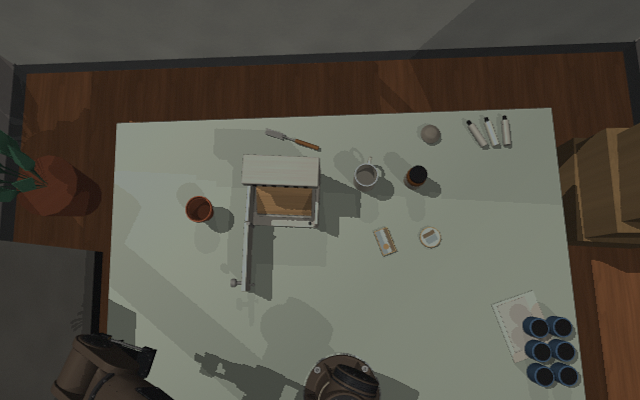

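View pics/scene0.png

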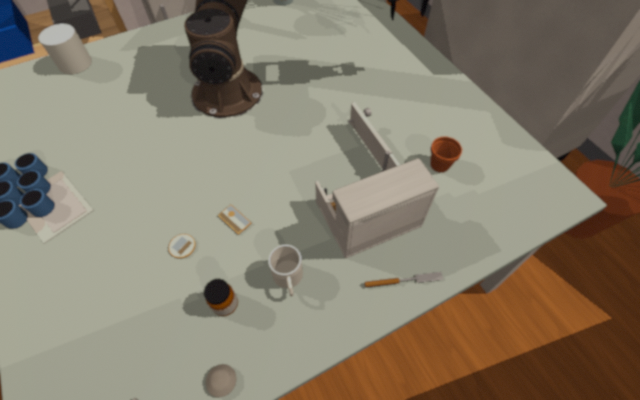

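```bash
python3 - <<'E'
from h import *
np.set_printoptions(precision=3,suppress=True)
p,M=shot("top"); im=p["img"]
a=cv2.resize(im[140:300,225:335],None,fx=5,fy=5,interpolation=cv2.INTER_CUBIC)[:600]
b=cv2.resize(im[215:265,360:450],None,fx=5,fy=5,interpolation=cv2.INTER_CUBIC)
c=np.zeros((600,550+0,3),np.uint8); c[:]=a[:600]
d=np.zeros((600,800,3),np.uint8); d[:,:550]=c; d[:250,550:]=b[:, :250]
save({"img":d},"crop1.png")
E
```

```text
(no output)
```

View pics/crop1.png

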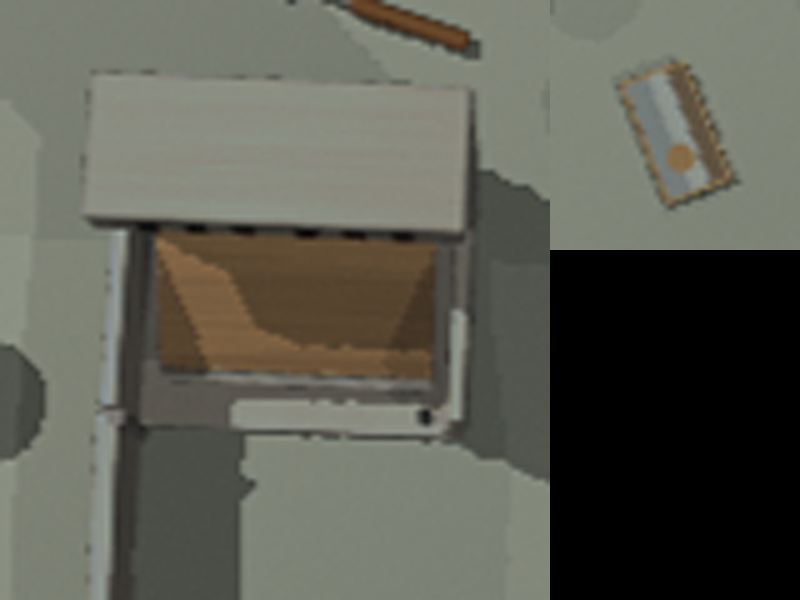

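```bash
python3 - <<'E'
from h import *
np.set_printoptions(precision=1,suppress=True)
p,M=shot("top")
g=lambda u,v,z,ox=225,oy=140: pix2z(p,M,ox+u/5,oy+v/5,z)
def yaw(a,b): d=b-a; return np.degrees(np.arctan2(d[1],d[0]))
for n,a,b,z in (("hoodfront",(462,232),(85,217),205),("hoodback",(470,88),(92,73),205),("ledge",(432,388),(160,377),36)):
    A,B=g(*a,z),g(*b,z); print(n,A,B,"yaw",yaw(A,B)-90)
A,B=g(105,585,102),g(115,412,102); print("door",A,B,yaw(A,B))
c=[g(u,v,8,360,215) for u,v in ((68,78),(133,60),(186,182),(120,207))]
print("panel",np.mean(c,0),yaw(c[3],c[0]),yaw(c[2],c[1]),[np.linalg.norm(c[i]-c[i-1]) for i in range(4)])
for i in range(3):
    p,M=shot("top")
    print([ap(M,nets.mark_of(p,k)[0]["point"]) for k in ("panel","hood","door_hinge","ledge","door_face")])
E
```

```text
hoodfront [657.9  55.7 205. ] [675.5 289.6 205. ] yaw -4.319062633664643
hoodback [749.5  48.  205. ] [767.9 285.  205. ] yaw -4.424905778038067
ledge [584.9  83.5  36. ] [598.9 272.   36. ] yaw -4.2373535699097715
door [453.  297.8 102. ] [566.6 290.9 102. ] -3.5190803324730555
panel [ 497.2 -170.3    8. ] 19.122555851508373 20.388572460162727 [np.float64(96.04047733614637), np.float64(47.264083876395276), np.float64(91.85829657406538), np.float64(49.079274223392126)]
[array([ 498.5, -166.7,    1.3]), array([668.7, 175. , 170.5]), array([568.4, 296.7,  54.8]), array([596.3, 183.3,  36.1]), array([415.5, 308.5,  74.3])]
[array([ 503.5, -169. ,   -2. ]), array([671. , 176. , 168.4]), array([566.8, 298.4,  55.1]), array([595.1, 181.5,  34.1]), array([412.3, 310.5,  71.5])]
[array([ 499.6, -170.3,   -4.3]), array([668.4, 173.5, 170.6]), array([569.8, 297.9,  54.4]), array([597. , 183.1,  33.7]), array([414.9, 312. ,  72.5])]
```

```bash
cat >> h.py <<'E'
yawc=-4.3; cab=np.array([664.5,176.5,0])
Rc=R.from_euler('z',yawc,degrees=True)
def rackRt():  # rack frame in world
    Rr=Rc*R.from_euler('y',-32,degrees=True); return Rr, cab+Rc.apply([-62,0,30])
down=lambda y: R.from_euler('xyz',[-90,0,y],degrees=True)
def plan(way,grip,n=5):
    "way: list of (pos,Rot); nr of rows each given; prints rows"
    st=readout.state(); P=np.array(st["eef_pos"]); Q=R.from_euler('xyz',st["tcp_rot"])
    print("at",np.round(P,1),np.round(st["tcp_rot"],3),"F",np.round(st["ft_force"],1),"op",round(st["opening"],3),"t",round(st["t"],2))
    rows=[]
    for pos,Rt,k in way:
        for i in range(k):
            dp=(np.array(pos)-P)/(k-i); rv=(Q.inv()*Rt).as_rotvec(degrees=True)/(k-i)
            s=np.round(Q.inv().apply(dp)/10,2); rv=np.round(rv,1)
            rows.append([s.tolist(),rv.tolist(),grip])
            P=P+Q.apply(s*10); Q=Q*R.from_rotvec(rv,degrees=True)
    for i in range(0,len(rows),5): print(rows[i:i+5])
    print("end",np.round(P,1))
E
python3 - <<'E'
from h import *
plan([([420,280,220],down(-5),7),([497,-170,190],down(19.7),8)],9.5)
E
```

```text
at [191.7 594.9 214.7] [-1.571 -0.    -0.312] F [ 0.5  0.2 -0.5] op 1.0 t 2.3
[[[4.48, -0.08, -3.28], [-0.0, -1.8, 0.0], 9.5], [[4.38, -0.08, -3.42], [-0.0, -1.8, 0.0], 9.5], [[4.27, -0.07, -3.56], [-0.0, -1.9, 0.0], 9.5], [[4.15, -0.08, -3.7], [-0.0, -1.8, 0.0], 9.5], [[4.03, -0.07, -3.82], [-0.0, -1.9, 0.0], 9.5]]
[[[3.9, -0.08, -3.96], [-0.0, -1.8, 0.0], 9.5], [[3.78, -0.07, -4.07], [-0.0, -1.9, 0.0], 9.5], [[1.45, 0.37, -5.52], [-0.0, -3.1, 0.0], 9.5], [[1.14, 0.37, -5.59], [-0.0, -3.1, 0.0], 9.5], [[0.84, 0.37, -5.65], [-0.0, -3.1, 0.0], 9.5]]
[[[0.53, 0.38, -5.68], [-0.0, -3.1, 0.0], 9.5], [[0.23, 0.37, -5.7], [-0.0, -3.1, 0.0], 9.5], [[-0.08, 0.38, -5.71], [-0.0, -3.1, 0.0], 9.5], [[-0.39, 0.37, -5.69], [-0.0, -3.0, 0.0], 9.5], [[-0.69, 0.38, -5.67], [-0.0, -3.1, 0.0], 9.5]]
end [ 497. -170.  190.]
```

Request:
apply_moves([
  [[4.5,-0.1,-3.3],[0,-1.8,0],9.5],
  [[4.4,-0.1,-3.4],[0,-1.8,0],9.5],
  [[4.3,-0.1,-3.6],[0,-1.9,0],9.5],
  [[4.2,-0.1,-3.7],[0,-1.8,0],9.5],
  [[4.0,-0.1,-3.8],[0,-1.9,0],9.5],
])

```text
t: 2.92
eef_pos: [358.7, 366.3, 219.4]
tcp_rot: [-1.569, -0.001, -0.14]
ft_force: [1.5, 0.8, -0.5]
opening: 0.998
```

Request:
apply_moves([
  [[3.9,-0.1,-4.0],[0,-1.8,0],9.5],
  [[3.8,-0.1,-4.1],[0,-1.9,0],9.5],
  [[1.4,0.3,-5.5],[0,-3.1,0],9.5],
  [[1.1,0.3,-5.6],[0,-3.1,0],9.5],
  [[0.8,0.3,-5.6],[0,-3.1,0],9.5],
])

```text
t: 3.55
eef_pos: [459.4, 100.4, 212.9]
tcp_rot: [-1.569, -0.005, 0.094]
ft_force: [0.5, -0.2, -0.3]
opening: 1.001
```

Request:
apply_moves([
  [[0.5,0.3,-5.7],[0,-3.1,0],9.5],
  [[0.2,0.3,-5.7],[0,-3.1,0],9.5],
  [[-0.1,0.3,-5.7],[0,-3.1,0],9.5],
  [[-0.4,0.3,-5.7],[0,-3.0,0],9.5],
  [[-0.7,0.3,-5.7],[0,-3.1,0],9.5],
])

```text
t: 4.18
eef_pos: [513.9, -190.3, 198.4]
tcp_rot: [-1.572, -0.008, 0.372]
ft_force: [0.7, 0.5, 0.1]
opening: 1.002
```

```bash
python3 - <<'E'
from h import *
plan([([497,-170,150],down(19.7),5)],9.5)
p,M=shot("wrist"); save(p,"w1.png")
for k in ("panel","disc"):
  for r in nets.mark_of(p,k)[:2]: print(k,r["confidence"],ap(M,r["point"]))
E
```

```text
at [ 513.9 -190.3  198.4] [-1.572 -0.008  0.372] F [0.7 0.5 0.1] op 1.002 t 4.17
[[[-0.18, 0.97, 0.5], [0.0, 0.3, 0.1], 9.5], [[-0.17, 0.96, 0.5], [0.0, 0.3, 0.1], 9.5], [[-0.18, 0.97, 0.5], [0.0, 0.3, 0.1], 9.5], [[-0.18, 0.97, 0.5], [0.0, 0.4, 0.1], 9.5], [[-0.18, 0.96, 0.51], [0.1, 0.3, 0.1], 9.5]]
end [ 497. -170.  150.]
panel 0.61 [ 500.86062451 -166.45275777    1.74483621]
disc 0.67 [ 512.27828243 -327.7015589    -2.54366256]
```

View pics/w1.png

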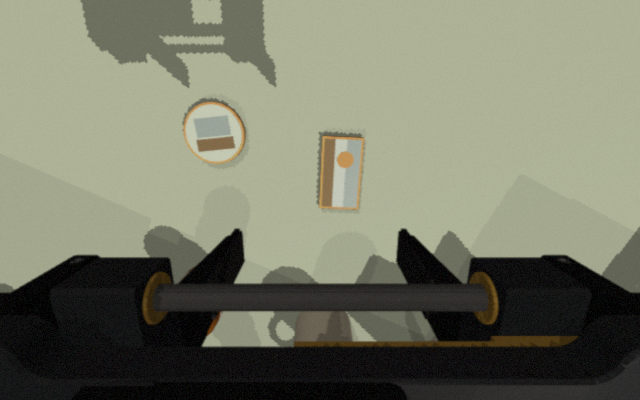

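```bash
python3 - <<'E'
from h import *
np.set_printoptions(precision=1,suppress=True)
st=readout.state(); print(st["eef_pos"],st["tcp_rot"]); p,M=shot("wrist"); im=p["img"]
hsv=cv2.cvtColor(im,cv2.COLOR_RGB2HSV)
m=((np.abs(im.astype(int)-np.median(im[100:220,260:310].reshape(-1,3),0)).sum(2)>45)).astype(np.uint8)
m[:110]=0;m[225:]=0;m[:,:280]=0;m[:,400:]=0
c=max(cv2.findContours(m,0,2)[0],key=cv2.contourArea)
pts=np.array([pix2z(p,M,*q,8)[:2] for q in c[:,0]],np.float32)
r=cv2.minAreaRect(pts); print(r)
c2=[pix2z(p,M,u,v,8) for u,v in ((321,136),(365,137),(360,210),(319,208))]
d=c2[0]-c2[3]+c2[1]-c2[2]; print(np.mean(c2,0),np.degrees(np.arctan2(d[1],d[0])),[np.linalg.norm(c2[i]-c2[i-1]) for i in range(4)])
E
```

```text
[ 513.7 -190.6  197.8] [-1.6 -0.   0.4]
((499.4631042480469, -169.97299194335938), (100.84785461425781, 57.01370620727539), 18.429309844970703)
[ 499.3 -167.8    8. ] -160.54429832194202 [np.float64(89.2536129555887), np.float64(51.80590203957104), np.float64(90.75214174959487), np.float64(51.915883300659736)]
```

```bash
python3 - <<'E'
from h import *
plan([([499,-168.5,40],down(19.3),5),([499,-168.5,3],down(19.3),5)],9.5)
E
```

```text
at [ 513.4 -188.9  197.9] [-1.571 -0.007  0.368] F [-0.1 -1.  -0.3] op 0.994 t 4.38
[[[-0.15, 3.16, 0.49], [0.0, 0.4, 0.1], 9.5], [[-0.14, 3.16, 0.48], [0.0, 0.3, 0.1], 9.5], [[-0.14, 3.16, 0.48], [0.0, 0.4, 0.1], 9.5], [[-0.14, 3.15, 0.48], [0.0, 0.3, 0.1], 9.5], [[-0.14, 3.16, 0.49], [0.0, 0.4, 0.0], 9.5]]
[[[0.0, 0.74, -0.0], [0.0, -0.0, 0.0], 9.5], [[0.0, 0.74, -0.0], [0.0, -0.0, 0.0], 9.5], [[0.0, 0.74, -0.0], [0.0, -0.0, 0.0], 9.5], [[0.0, 0.74, -0.0], [0.0, -0.0, 0.0], 9.5], [[0.0, 0.74, -0.0], [0.0, -0.0, 0.0], 9.5]]
end [ 499.  -168.5    3. ]
```

Request:
apply_moves([
  [[-0.1,3.1,0.5],[0,0.4,0.1],9.5],
  [[-0.1,3.1,0.5],[0,0.4,0.1],9.5],
  [[-0.2,3.1,0.5],[0,0.4,0.1],9.5],
  [[-0.2,3.1,0.5],[0,0.3,0.1],9.5],
  [[-0.1,3.0,0.5],[0,0.3,0],9.5],
])

```text
t: 5.0
eef_pos: [499.5, -161.0, 43.5]
tcp_rot: [-1.575, -0.005, 0.34]
ft_force: [0.6, -0.7, 0.2]
opening: 0.999
```

```bash
python3 - <<'E'
from h import *
plan([([499,-168.5,2],down(19.3),5)],9.5)
p,M=shot("wrist"); save(p,"w2.png")
for k in ("panel",):
  for r in nets.mark_of(p,k)[:2]: print(k,r["confidence"],ap(M,r["point"]))
E
```

```text
at [ 499.5 -161.    43.5] [-1.575 -0.005  0.34 ] F [ 0.6 -0.7  0.2] op 0.999 t 5.0
[[[-0.06, 0.83, -0.14], [0.0, 0.0, 0.1], 9.5], [[-0.06, 0.83, -0.13], [0.1, 0.0, 0.0], 9.5], [[-0.06, 0.83, -0.14], [0.0, 0.1, 0.1], 9.5], [[-0.06, 0.83, -0.14], [0.1, 0.0, 0.0], 9.5], [[-0.07, 0.83, -0.13], [0.0, 0.1, 0.1], 9.5]]
end [ 498.9 -168.5    2. ]
panel 0.62 [ 500.50888514 -164.66106624    3.15807857]
```

Request:
apply_moves([
  [[0,0.9,-0.15],[0,0,0.1],9.5],
  [[0,0.9,-0.15],[0,0,0],9.5],
  [[0,0.9,-0.15],[0,0,0.1],9.5],
  [[0,0.7,-0.1],[0,0,0],9.5],
  [[0,0.5,-0.1],[0,0,0.1],9.5],
])

```text
t: 5.72
eef_pos: [502.3, -166.8, 4.1]
tcp_rot: [-1.575, 0.001, 0.342]
ft_force: [-0.3, -0.2, -0.0]
opening: 1.001
```

```bash
python3 - <<'E'
from h import *
plan([([499,-168.5,1.5],down(19.3),5)],9.5)
p,M=shot("wrist"); save(p,"w2.png")
E
```

```text
at [ 502.3 -166.8    4.1] [-1.575e+00  1.000e-03  3.420e-01] F [-0.3 -0.2 -0. ] op 1.001 t 5.72
[[[-0.07, 0.05, -0.01], [0.0, 0.1, -0.0], 9.5], [[-0.08, 0.05, -0.01], [0.1, 0.0, -0.0], 9.5], [[-0.07, 0.05, -0.01], [0.0, 0.1, -0.0], 9.5], [[-0.08, 0.05, -0.01], [0.1, 0.0, -0.0], 9.5], [[-0.07, 0.06, -0.01], [0.0, 0.1, -0.0], 9.5]]
end [ 499.  -168.5    1.5]
```

View pics/w2.png

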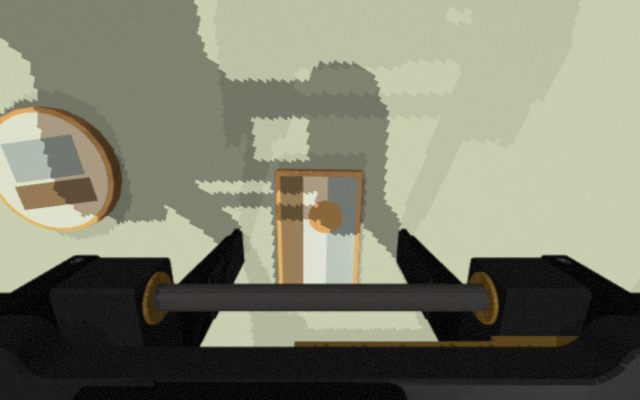

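Request:
apply_moves([
  [[-0.1,0.1,0],[0,0,0],9.5],
  [[-0.1,0.1,0],[0,0,0],9.5],
  [[0,0,0],[0,0,0],4.5],
  [[0,0,0],[0,0,0],4.0],
  [[0,0,0],[0,0,0],4.0],
])

```text
t: 6.4
eef_pos: [500.4, -167.7, 1.9]
tcp_rot: [-1.575, 0.001, 0.341]
ft_force: [0.1, 0.1, 0.4]
opening: 0.74
```

Request:
apply_moves([
  [[0,0,0],[0,0,0],4.0],
  [[0,0,0],[0,0,0],4.0],
  [[0,0,0],[0,0,0],4.0],
  [[0,-0.3,0],[0,0,0],4.0],
  [[0,-0.3,0],[0,0,0],4.0],
])

```text
t: 7.02
eef_pos: [500.2, -167.6, 8.1]
tcp_rot: [-1.575, 0.001, 0.342]
ft_force: [-0.0, 0.5, -0.6]
opening: 0.519
```

```bash
python3 - <<'E'
from h import *
p,M=shot("wrist"); save(p,"w3.png")
plan([([499,-168.5,1.5],down(19.3),5)],9.5)
E
```

```text
at [ 500.4 -167.6    8.4] [-1.575e+00  1.000e-03  3.420e-01] F [ 0.9 -0.3  0.2] op 0.522 t 7.08
[[[-0.03, 0.14, -0.01], [0.0, 0.1, -0.0], 9.5], [[-0.03, 0.14, -0.01], [0.1, 0.0, -0.0], 9.5], [[-0.03, 0.14, -0.0], [0.0, 0.1, -0.0], 9.5], [[-0.03, 0.13, -0.01], [0.1, 0.0, -0.0], 9.5], [[-0.04, 0.14, -0.0], [0.0, 0.1, -0.0], 9.5]]
end [ 499.  -168.5    1.5]
```

View pics/w3.png

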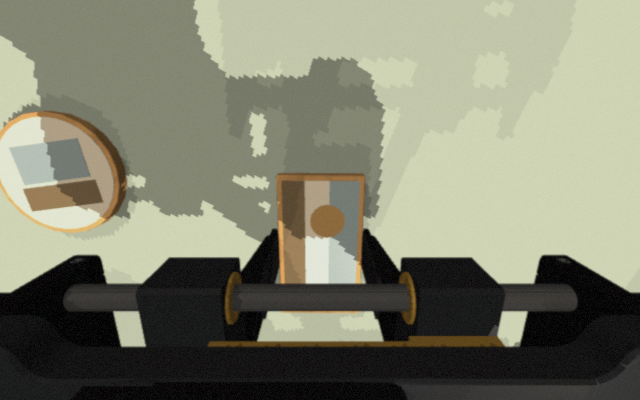

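Request:
apply_moves([
  [[0,-4,0],[0,0,0],4.0],
  [[0,-6,0],[0,0,0],4.0],
  [[0,-6,0],[0,0,0],4.0],
  [[0,-2,0],[0,0,0],4.0],
  [[0,0,0],[0,0,0],4.0],
])

```text
t: 7.7
eef_pos: [499.9, -166.8, 194.1]
tcp_rot: [-1.575, 0.001, 0.341]
ft_force: [-0.1, 0.8, -1.5]
opening: 0.522
```

```bash
python3 - <<'E'
from h import *
np.set_printoptions(precision=1,suppress=True)
p,M=shot("wrist"); save(p,"w4.png")
Mt=np.array(p["mount"])
f=200/np.tan(np.radians(p["vfov"])/2)
for u,v in ((277,174),(366,175),(280,309),(360,312)):
    d=Mt[:3,:3]@np.array([(u-p["cx"])/f,(v-p["cy"])/f,1]); o=Mt[:3,3]; print(o+d*(-6.1-o[1])/d[1])
old=cv2.imread("pics/w3.png"); new=p["img"][:,:,::-1]
print(np.abs(old[180:260,285:360].astype(int)-new[180:260,285:360]).mean(), new[215,325],old[215,325],p["img"][100,325])
Rr,o=rackRt(); A=Rr.as_matrix()
Q=Rr*R.from_euler('x',-90,degrees=True)
tgt=o+Rr.apply([52,0,60])
plan([([480,0,230],Rc*R.from_euler('xyz',[-90,0,10],degrees=True),4),([480,100,230],Rc*R.from_euler('y',-16,degrees=True)*R.from_euler('x',-90,degrees=True),3),(tgt+Rr.apply([-20,0,60]),Q,3)],4.0)
E
```

```text
[-46.8  -6.1 -23.2]
[-46.2  -6.1  26.3]
[ 41.   -6.1 -24.9]
[43.2 -6.1 26.3]
15.70138888888889 [ 50  93 122] [ 62 107 143] [184 187 161]
at [ 499.6 -166.6  193.2] [-1.6  0.   0.3] F [-0.   0.3 -0. ] op 0.521 t 7.75
[[[0.93, -0.93, 4.09], [0.0, 3.5, -0.0], 4.0], [[0.68, -0.93, 4.14], [0.1, 3.5, -0.0], 4.0], [[0.43, -0.93, 4.17], [0.0, 3.4, -0.0], 4.0], [[0.17, -0.92, 4.18], [0.1, 3.5, -0.1], 4.0], [[0.33, 0.0, 3.32], [-0.5, 3.3, -5.3], 4.0]]
[[[0.14, -0.01, 3.33], [-0.5, 3.3, -5.3], 4.0], [[-0.05, -0.03, 3.33], [-0.4, 3.3, -5.3], 4.0], [[1.81, 3.34, 3.0], [-0.0, 0.0, -5.3], 4.0], [[1.5, 3.49, 3.01], [-0.0, 0.0, -5.4], 4.0], [[1.16, 3.61, 3.0], [-0.0, -0.0, -5.3], 4.0]]
end [566.3 183.8 148.7]
```

Request:
apply_moves([
  [[0.9,-0.9,4.1],[0,3.5,0],4.0],
  [[0.7,-0.9,4.1],[0,3.5,0],4.0],
  [[0.4,-0.9,4.2],[0,3.5,0],4.0],
  [[0.2,-0.9,4.2],[0,3.5,0],4.0],
  [[0.3,0,3.3],[-0.5,3.3,-5.3],4.0],
])

```text
t: 8.38
eef_pos: [478.6, 37.3, 221.5]
tcp_rot: [-1.577, -0.082, 0.026]
ft_force: [0.1, 0.1, -0.5]
opening: 0.52
```

Request:
apply_moves([
  [[0.1,0,3.3],[-0.5,3.3,-5.3],4.0],
  [[0,0,3.3],[-0.4,3.3,-5.3],4.0],
  [[1.0,1.0,3.3],[0,0,-5.3],4.0],
  [[0.5,0,3.0],[0,0,-5.3],4.0],
  [[0,0,2.0],[0,0,-5.3],4.0],
])

```text
t: 9.0
eef_pos: [501.8, 185.3, 208.6]
tcp_rot: [-1.573, -0.529, -0.094]
ft_force: [0.7, -1.1, -0.7]
opening: 0.52
```

```bash
python3 - <<'E'
from h import *
np.set_printoptions(precision=1,suppress=True)
Rr,o=rackRt(); Q=Rr*R.from_euler('x',-90,degrees=True)
plan([(o+Rr.apply([35,0,110]),Q,5)],4.0)
p,M=shot("wrist"); save(p,"w5.png")
for k in ("ledge","rack","hood","cabinet"):
  for r in nets.mark_of(p,k)[:1]: print(k,r["confidence"],ap(M,r["point"]))
p,M=shot("top")
for k in ("ledge","rack","hood","panel"):
  for r in nets.mark_of(p,k)[:1]: print(k,r["confidence"],ap(M,r["point"]))
E
```

```text
at [501.8 185.3 208.6] [-1.6 -0.5 -0.1] F [ 0.7 -1.1 -0.7] op 0.52 t 9.0
[[[0.57, 1.88, 0.1], [0.1, -0.2, -0.3], 4.0], [[0.56, 1.89, 0.1], [0.1, -0.2, -0.3], 4.0], [[0.56, 1.89, 0.09], [0.2, -0.2, -0.4], 4.0], [[0.54, 1.89, 0.08], [0.1, -0.2, -0.3], 4.0], [[0.53, 1.89, 0.07], [0.2, -0.1, -0.4], 4.0]]
end [574.1 183.3 141.8]
ledge 0.68 [592.5 178.7  34.3]
rack 0.56 [600.9 176.3  32.4]
cabinet 0.49 [622.3 462.3   3.1]
ledge 0.81 [599.5 181.7  34.1]
rack 0.77 [600.5 180.4  30. ]
hood 0.92 [665.7 175.3 170.4]
panel 0.52 [503.3 182.3 208. ]
```

View pics/w5.png

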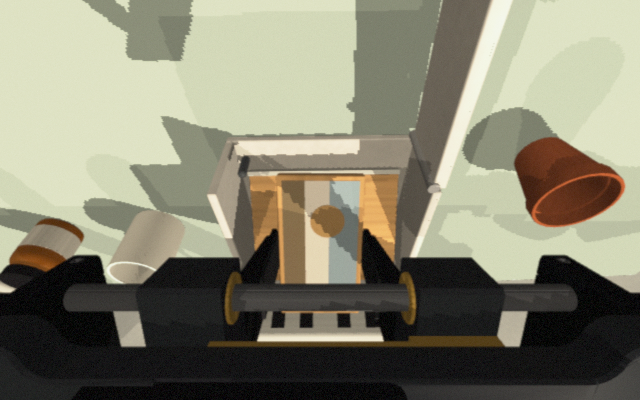

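```bash
python3 - <<'E'
from h import *
np.set_printoptions(precision=1,suppress=True)
p,M=shot("wrist"); im=p["img"]
Rr,o=rackRt()
x0,y0,s=200,120,4
a=cv2.resize(im[y0:y0+100,x0:x0+200+40],None,fx=3,fy=3,interpolation=cv2.INTER_CUBIC); b=a.copy(); s=3
def line(A,B,col):
    q=[tuple(int(round(v)) for v in (np.array(w2pix(p,M,o+Rr.apply(P)))-[x0,y0])*s) for P in (A,B)]
    print(A,np.array(q)/s+[x0,y0]); cv2.line(b,*q,col,1)
line([-6,-95,8],[-6,95,8],(255,0,0)); line([0,-95,8],[0,95,8],(0,0,255)); line([0,-95,0],[0,-95+60,0],(0,255,0));line([0,95,0],[40,95,0],(0,255,0));line([0,-95,0],[40,-95,0],(0,255,0))
save({"img":np.vstack([a,b])},"c5.png")
E
```

```text
[-6, -95, 8] [[250.3 170.3]
 [403.  168. ]]
[0, -95, 8] [[250.7 175. ]
 [402.7 172.7]]
[0, -95, 0] [[252.  174. ]
 [299.  173.3]]
[0, 95, 0] [[401.  171.7]
 [399.7 202. ]]
[0, -95, 0] [[252.  174. ]
 [254.3 204. ]]
```

View pics/c5.png

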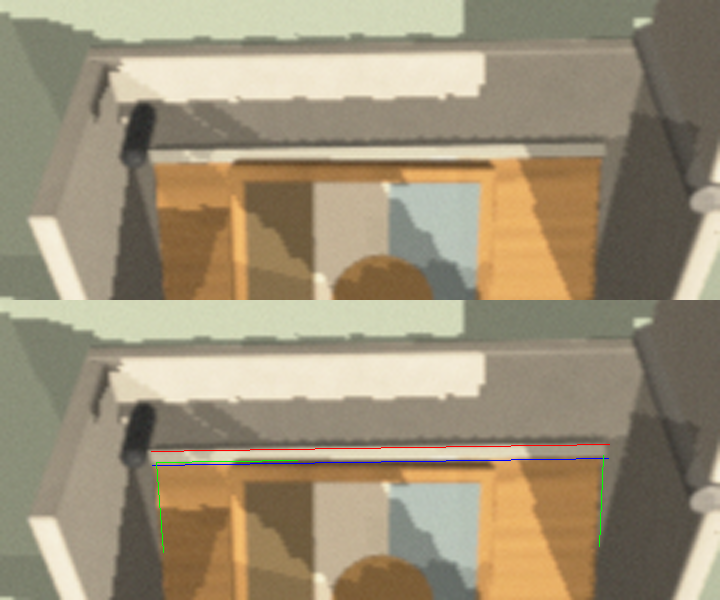

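```bash
python3 - <<'E'
from h import *
Rr,o=rackRt(); Q=Rr*R.from_euler('x',-90,degrees=True)
plan([(o+Rr.apply([50,0,80]),Q,5),(o+Rr.apply([50,0,20]),Q,5)],4.0)
E
```

```text
at [502.6 183.1 210.5] [-1.574 -0.53  -0.096] F [-0.7 -0.4  0. ] op 0.52 t 9.55
[[[0.85, 2.49, 0.16], [0.2, -0.2, -0.3], 4.0], [[0.84, 2.5, 0.15], [0.1, -0.2, -0.3], 4.0], [[0.83, 2.51, 0.14], [0.2, -0.2, -0.4], 4.0], [[0.81, 2.51, 0.13], [0.1, -0.2, -0.3], 4.0], [[0.79, 2.51, 0.12], [0.2, -0.2, -0.4], 4.0]]
[[[-0.0, 1.2, 0.0], [-0.0, -0.0, 0.0], 4.0], [[-0.0, 1.2, 0.0], [-0.0, -0.0, 0.0], 4.0], [[-0.0, 1.2, 0.0], [-0.0, -0.0, 0.0], 4.0], [[-0.0, 1.2, 0.0], [-0.0, -0.0, 0.0], 4.0], [[-0.0, 1.2, 0.0], [-0.0, -0.0, 0.0], 4.0]]
end [634.4 178.8  73.5]
```

Request:
apply_moves([
  [[0.8,2.5,0.1],[0.2,-0.2,-0.3],4.0],
  [[0.8,2.5,0.1],[0.1,-0.2,-0.3],4.0],
  [[0.8,2.5,0.1],[0.2,-0.2,-0.4],4.0],
  [[0.8,2.5,0.1],[0.1,-0.2,-0.3],4.0],
  [[0.8,2.4,0.1],[0.2,-0.2,-0.4],4.0],
])

```text
t: 10.18
eef_pos: [604.4, 178.2, 124.7]
tcp_rot: [-1.568, -0.563, -0.077]
ft_force: [-0.3, 0.1, -0.0]
opening: 0.52
```

```bash
python3 - <<'E'
from h import *
Rr,o=rackRt(); Q=Rr*R.from_euler('x',-90,degrees=True)
plan([(o+Rr.apply([50,0,16]),Q,5)],4.0)
E
```

```text
at [604.4 178.2 124.7] [-1.568 -0.563 -0.077] F [-0.3  0.1 -0. ] op 0.52 t 10.18
[[[-0.04, 1.27, 0.05], [-0.0, -0.0, 0.1], 4.0], [[-0.04, 1.26, 0.06], [-0.0, -0.0, 0.0], 4.0], [[-0.04, 1.27, 0.05], [-0.0, -0.0, 0.1], 4.0], [[-0.04, 1.26, 0.06], [-0.0, -0.0, 0.0], 4.0], [[-0.04, 1.27, 0.05], [-0.1, -0.1, 0.1], 4.0]]
end [636.5 178.6  70.1]
```

Request:
apply_moves([
  [[0,1.3,0],[0,0,0.1],4.0],
  [[0,1.3,0.1],[0,0,0],4.0],
  [[0,1.3,0],[0,0,0.1],4.0],
  [[-0.1,1.2,0.1],[0,0,0],4.0],
  [[-0.1,0.9,0],[0,0,0.1],4.0],
])

```text
t: 10.8
eef_pos: [642.2, 178.3, 77.9]
tcp_rot: [-1.568, -0.54, -0.077]
ft_force: [-0.1, -0.0, -1.5]
opening: 0.524
```

```bash
cat > chk.py <<'E'
from h import *
np.set_printoptions(precision=2,suppress=True)
Rr,o=rackRt(); Q=Rr*R.from_euler('x',-90,degrees=True)
st=readout.state(); print("rack coords",Rr.inv().apply(st["eef_pos"]-o), "F in rack",Rr.inv().apply(st["ft_force"]))
plan([(o+Rr.apply([49.5,0,4]),Q,5)],4.0)
E
python3 chk.py; python3 - <<'E'
from h import *
p,M=shot("wrist"); Rr,o=rackRt(); im=p["img"].copy()
for A,B,col in (([-6,-95,8],[-6,95,8],(255,0,0)),([0,-95,8],[0,95,8],(0,0,255)),([0,95,0],[40,95,0],(0,255,0)),([0,-95,0],[40,-95,0],(0,255,0))):
    q=[tuple(int(round(v)) for v in w2pix(p,M,o+Rr.apply(P))) for P in (A,B)]; cv2.line(im,*q,col,1)
save({"img":np.hstack([cv2.resize(im[100:330,140:500],None,fx=2.2,fy=2.2)])},"w6.png")
E
```

```text
rack coords [58.97  0.11 19.62] F in rack [-0.82 -0.02 -1.2 ]
at [642.2 178.3  77.9] [-1.57 -0.54 -0.08] F [-0.1 -0.  -1.5] op 0.524 t 10.8
[[[-0.18, 0.32, -0.0], [-0.0, -0.0, -0.2], 4.0], [[-0.19, 0.31, -0.0], [-0.0, -0.0, -0.2], 4.0], [[-0.19, 0.31, -0.0], [-0.0, -0.0, -0.2], 4.0], [[-0.18, 0.32, -0.01], [-0.0, -0.1, -0.2], 4.0], [[-0.19, 0.31, -0.0], [-0.1, -0.0, -0.2], 4.0]]
end [642.4 178.2  59.6]
```

View pics/w6.png

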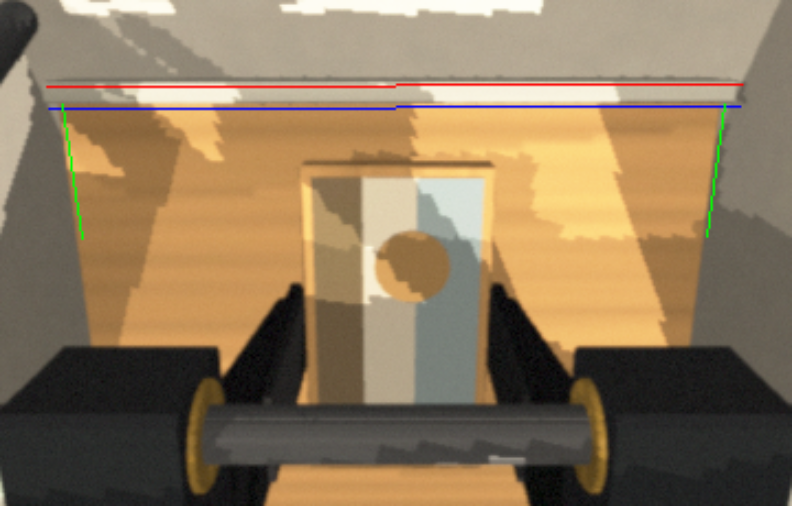

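Request:
apply_moves([
  [[-0.3,0.3,0],[0,0,-0.3],4.0],
  [[-0.3,0.3,0],[0,0,-0.3],4.0],
  [[-0.2,0.3,0],[0,0,-0.2],4.0],
  [[-0.2,0.2,0],[0,0,-0.2],4.0],
  [[-0.2,0.2,0],[0,0,-0.2],4.0],
])

```text
t: 11.48
eef_pos: [646.3, 180.9, 71.2]
tcp_rot: [-1.567, -0.536, -0.077]
ft_force: [0.6, -0.1, -0.5]
opening: 0.521
```

```bash
python3 chk.py
```

```text
rack coords [58.8   3.   11.89] F in rack [ 0.25 -0.09 -0.79]
at [646.3 180.9  71.2] [-1.57 -0.54 -0.08] F [ 0.6 -0.1 -0.5] op 0.521 t 11.47
[[[-0.18, 0.16, -0.06], [-0.0, -0.0, -0.3], 4.0], [[-0.18, 0.16, -0.06], [-0.0, -0.0, -0.2], 4.0], [[-0.19, 0.16, -0.06], [-0.0, -0.0, -0.3], 4.0], [[-0.18, 0.16, -0.06], [-0.1, -0.0, -0.2], 4.0], [[-0.19, 0.16, -0.06], [-0.0, -0.1, -0.3], 4.0]]
end [642.4 178.2  59.6]
```

Request:
apply_moves([
  [[-0.6,0.2,-0.2],[0,0,-0.6],4.0],
  [[-0.6,0.1,-0.2],[0,0,-0.6],4.0],
  [[0,0,0],[0,0,0],4.0],
  [[0,0,0],[0,0,0],4.0],
  [[0,0,0],[0,0,0],4.0],
])

```text
t: 12.1
eef_pos: [643.8, 179.2, 72.6]
tcp_rot: [-1.566, -0.535, -0.077]
ft_force: [-0.5, -0.7, -0.8]
opening: 0.522
```

```bash
python3 chk.py
```

```text
rack coords [57.46  1.14 14.31] F in rack [-0.78 -0.72 -0.44]
at [643.8 179.2  72.6] [-1.57 -0.54 -0.08] F [-0.5 -0.7 -0.8] op 0.522 t 12.1
[[[-0.15, 0.21, -0.02], [-0.0, -0.0, -0.3], 4.0], [[-0.16, 0.21, -0.02], [-0.0, -0.0, -0.3], 4.0], [[-0.16, 0.21, -0.03], [-0.1, -0.0, -0.2], 4.0], [[-0.16, 0.21, -0.02], [-0.0, -0.1, -0.3], 4.0], [[-0.15, 0.2, -0.03], [-0.1, -0.0, -0.2], 4.0]]
end [642.4 178.1  59.6]
```

```bash
python3 -c "
from h import *
s=readout.state();print(np.round(s['joints'],3),np.round(s['qvel'],3),np.round(s['tau'],1),s['moment'])"
```

```text
[ 0.235  0.625  1.929 -1.134  0.169 -0.172] [ 0.001 -0.001  0.     0.001 -0.001 -0.   ] [ -0.  -60.3 -16.   -0.3  -0.2  -0. ] [ 0.06546385  0.37208604 -0.04050045]
```

```bash
cat > chk.py <<'E'
from h import *
import sys
np.set_printoptions(precision=2,suppress=True)
x,y,z,t=map(float,sys.argv[1:5])
Rr,o=rackRt(); Q=Rc*R.from_euler('y',-t,degrees=True)*R.from_euler('x',-90,degrees=True)
st=readout.state(); print("rack coords",Rr.inv().apply(st["eef_pos"]-o), "F in rack",Rr.inv().apply(st["ft_force"]),"tilt",np.degrees(st["tcp_rot"][1]),"j4,5",st["joints"][3:5],"M",st["moment"])
plan([(o+Rr.apply([x,y,z]),Q,5)],4.0)
E
python3 chk.py 52 0 14 26
```

```text
rack coords [57.46  1.14 14.31] F in rack [-0.78 -0.72 -0.44] tilt -30.678950307798402 j4,5 [-1.13  0.17] M [ 0.07  0.37 -0.04]
at [643.8 179.2  72.6] [-1.57 -0.54 -0.08] F [-0.5 -0.7 -0.8] op 0.522 t 12.1
[[[-0.11, 0.01, -0.02], [-0.0, -0.0, 0.9], 4.0], [[-0.11, 0.01, -0.02], [-0.0, -0.0, 0.9], 4.0], [[-0.11, 0.01, -0.03], [-0.1, -0.0, 1.0], 4.0], [[-0.11, 0.01, -0.02], [-0.1, -0.0, 0.9], 4.0], [[-0.1, 0.02, -0.03], [-0.0, -0.1, 1.0], 4.0]]
end [639.3 178.3  69.4]
```

Request:
apply_moves([
  [[-0.1,0,0],[0,0,1.2],4.0],
  [[-0.1,0,0],[0,0,1.2],4.0],
  [[-0.1,0,0],[0,0,1.2],4.0],
  [[-0.1,0,0],[0,0,1.0],4.0],
  [[-0.1,0,0],[0,0,0.5],4.0],
])

```text
t: 12.72
eef_pos: [639.1, 179.7, 70.0]
tcp_rot: [-1.566, -0.443, -0.076]
ft_force: [0.4, 0.6, -0.1]
opening: 0.523
```

```bash
python3 chk.py 51 0 10 26
```

```text
rack coords [52.11  1.31 14.6 ] F in rack [ 0.2   0.62 -0.3 ] tilt -25.381780390878543 j4,5 [-0.55  0.24] M [0.08 0.28 0.01]
at [639.1 179.7  70. ] [-1.57 -0.44 -0.08] F [ 0.4  0.6 -0.1] op 0.523 t 12.72
[[[-0.01, 0.09, -0.03], [-0.0, -0.0, -0.1], 4.0], [[-0.01, 0.09, -0.03], [-0.1, -0.0, -0.1], 4.0], [[-0.01, 0.1, -0.02], [-0.0, -0.0, -0.1], 4.0], [[-0.01, 0.09, -0.03], [-0.1, -0.0, -0.2], 4.0], [[-0.02, 0.1, -0.02], [-0.0, -0.1, -0.1], 4.0]]
end [640.5 178.3  65.5]
```

Request:
apply_moves([
  [[0,0.2,0],[0,0,-0.6],4.0],
  [[0,0.2,0],[0,0,-0.6],4.0],
  [[0,0.2,0],[0,0,-0.6],4.0],
  [[0,0.1,0],[0,0,-0.6],4.0],
  [[0,0.1,0],[0,0,-0.4],4.0],
])

```text
t: 13.35
eef_pos: [643.0, 179.5, 62.7]
tcp_rot: [-1.566, -0.493, -0.077]
ft_force: [-0.3, 0.3, -0.8]
opening: 0.522
```

```bash
python3 chk.py 50 0 4 28
```

```text
rack coords [51.5   1.34  6.35] F in rack [-0.65  0.3  -0.5 ] tilt -28.263759059489566 j4,5 [-0.88  0.18] M [0.03 0.32 0.01]
at [643.  179.5  62.7] [-1.57 -0.49 -0.08] F [-0.3  0.3 -0.8] op 0.522 t 13.35
[[[-0.03, 0.05, -0.03], [-0.0, -0.0, 0.1], 4.0], [[-0.03, 0.05, -0.03], [-0.1, -0.0, 0.0], 4.0], [[-0.02, 0.05, -0.02], [-0.0, -0.0, 0.1], 4.0], [[-0.03, 0.05, -0.03], [-0.1, -0.0, 0.0], 4.0], [[-0.02, 0.04, -0.02], [-0.0, -0.1, 0.1], 4.0]]
end [642.9 178.2  59.9]
```

Request:
apply_moves([
  [[-0.1,0.1,0],[0,0,0],4.0],
  [[0,0.1,0],[0,0,0],4.0],
  [[0,0.1,0],[0,0,0],4.0],
  [[0,0.1,0],[0,0,0],4.0],
  [[0,0.1,0],[0,0,0],4.0],
])

```text
t: 13.98
eef_pos: [643.9, 179.4, 58.2]
tcp_rot: [-1.567, -0.493, -0.077]
ft_force: [-14.1, 1.5, 16.2]
opening: 0.525
```

```bash
python3 chk.py 50 0 2 28
```

```text
rack coords [49.87  1.37  2.07] F in rack [-3.42  0.41 21.23] tilt -28.24889533708467 j4,5 [-0.91  0.18] M [-0.07  0.85 -0.18]
at [643.9 179.4  58.2] [-1.57 -0.49 -0.08] F [-14.1   1.5  16.2] op 0.525 t 13.97
[[[0.0, 0.0, -0.03], [-0.0, -0.0, 0.0], 4.0], [[0.0, 0.0, -0.03], [-0.0, -0.0, 0.1], 4.0], [[0.0, 0.0, -0.03], [-0.1, -0.0, 0.0], 4.0], [[0.01, 0.0, -0.02], [-0.0, -0.0, 0.1], 4.0], [[0.0, 0.01, -0.03], [-0.1, -0.1, 0.0], 4.0]]
end [643.9 178.   58.1]
```

Request:
apply_moves([
  [[0,0,0],[0,0,0],4.0],
  [[0,0,0],[0,0,0],5.4],
  [[0,0,0],[0,0,0],6.5],
  [[0,0,0],[0,0,0],7.5],
  [[0,0,0],[0,0,0],7.5],
])

```text
t: 14.6
eef_pos: [644.6, 179.5, 58.1]
tcp_rot: [-1.566, -0.494, -0.077]
ft_force: [-0.9, 0.3, 1.3]
opening: 0.777
```

```bash
python3 chk.py 50 0 30 26; python3 - <<'E'
from h import *
p,M=shot("wrist"); Rr,o=rackRt(); im=p["img"].copy()
for A,B,col in (([0,-95,8],[0,95,8],(0,0,255)),):
    q=[tuple(int(round(v)) for v in w2pix(p,M,o+Rr.apply(P))) for P in (A,B)]; cv2.line(im,*q,col,1)
save({"img":np.hstack([cv2.resize(im[100:330,140:500],None,fx=2.2,fy=2.2)])},"w7.png")
E
```

```text
rack coords [50.47  1.5   1.58] F in rack [-0.13  0.2   1.59] tilt -28.29039962721702 j4,5 [-0.91  0.18] M [0.1  0.3  0.02]
at [644.6 179.5  58.1] [-1.57 -0.49 -0.08] F [-0.9  0.3  1.3] op 0.777 t 14.6
[[[-0.05, -0.57, -0.03], [-0.0, -0.0, 0.5], 4.0], [[-0.05, -0.57, -0.03], [-0.1, -0.0, 0.4], 4.0], [[-0.05, -0.56, -0.03], [-0.0, -0.0, 0.5], 4.0], [[-0.06, -0.56, -0.03], [-0.1, -0.0, 0.4], 4.0], [[-0.07, -0.57, -0.02], [-0.0, -0.1, 0.5], 4.0]]
end [629.1 179.2  81.9]
```

View pics/w7.png

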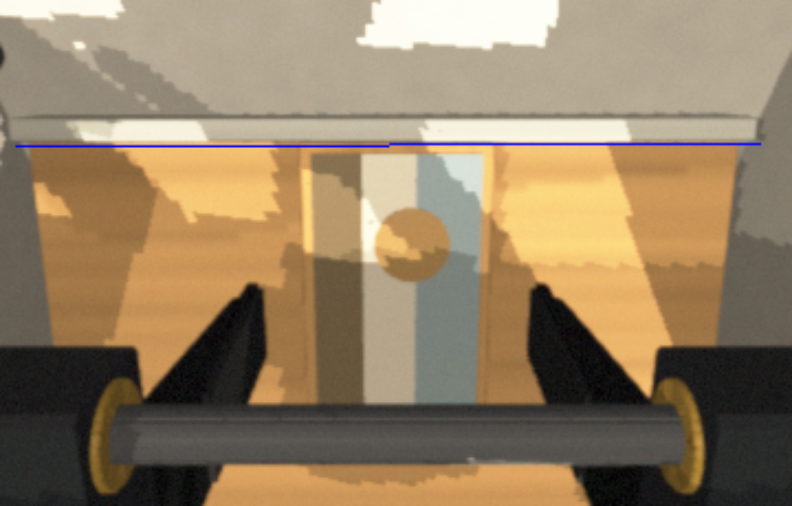

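Request:
apply_moves([
  [[0,-1.5,0],[0,0,0],7.5],
  [[0,-2.5,0],[0,0,0],7.5],
  [[0,-3,0],[0,0,0],7.5],
  [[0,-3,0],[0,0,0.5],7.5],
  [[0,-3,0],[0,0,1],7.5],
])

```text
t: 15.28
eef_pos: [581.2, 183.4, 173.2]
tcp_rot: [-1.567, -0.462, -0.076]
ft_force: [-0.1, 0.1, -0.2]
opening: 0.789
```

```bash
cat >> h.py <<'E'
H=cab+Rc.apply([-107,114.5,0])
def door(th,off,z=60,r=150):
    e=Rc.apply([-np.sin(th),-np.cos(th),0]); n=Rc.apply([-np.cos(th),np.sin(th),0])
    return H+r*e+off*n+[0,0,z], down(yawc-np.degrees(th))
E
python3 - <<'E'
from h import *
np.set_printoptions(precision=1,suppress=True)
print(H,door(1.54,60))
p,M=shot("wrist")
for k in ("panel","rack"):
  for r in nets.mark_of(p,k)[:1]: print(k,r["confidence"],ap(M,r["point"]), rackRt()[0].inv().apply(ap(M,r["point"])-rackRt()[1]))
plan([([560,200,240],down(-20),3),([470,330,240],down(-60),4),(door(1.54,60,200)[0],down(-92.5),3)],0)
E
```

```text
[566.4 298.7   0. ] (array([419.2, 365.3,  60. ]), Rotation.from_matrix(array([[-0.,  0.,  1.],
                            [-1.,  0., -0.],
                            [-0., -1.,  0.]])))
panel 0.86 [639.4 182.8  57. ] [45.3  4.4  3.6]
rack 0.59 [599.7 177.6  31.6] [-1.4 -3.8  2.8]
at [582.2 183.5 173.9] [-1.6 -0.5 -0.1] F [ 0.3  0.3 -0.4] op 0.788 t 15.43
[[[0.29, -2.32, 0.5], [-1.3, 5.1, 8.8], 0], [[-0.11, -2.34, 0.46], [-1.3, 5.1, 8.8], 0], [[-0.5, -2.31, 0.38], [-1.3, 5.2, 8.9], 0], [[-3.23, 0.0, 2.28], [0.0, 10.0, -0.0], 0], [[-3.57, 0.0, 1.69], [0.0, 10.0, -0.0], 0]]
[[[-3.82, 0.0, 1.04], [0.0, 10.0, -0.0], 0], [[-3.93, 0.01, 0.36], [0.0, 10.0, -0.0], 0], [[-1.87, 1.33, -0.88], [0.0, 10.8, 0.0], 0], [[-1.67, 1.33, -1.21], [0.0, 10.8, 0.0], 0], [[-1.41, 1.34, -1.5], [0.0, 10.9, 0.0], 0]]
end [419.2 365.3 200. ]
```

Request:
apply_moves([
  [[0.3,-2.5,0.5],[-1.3,5,8.5],4],
  [[-0.1,-2.5,0.5],[-1.3,5,8.5],2],
  [[-0.5,-2.5,0.4],[-1.3,5,8.5],0],
  [[-3.2,0,2.3],[0,10,0],0],
  [[-3.5,0,1.7],[0,10,0],0],
])

```text
t: 16.05
eef_pos: [515.3, 264.3, 240.2]
tcp_rot: [-1.58, -0.004, -0.716]
ft_force: [0.5, -0.4, 0.5]
opening: 0.321
```

Request:
apply_moves([
  [[-3.8,0,1.0],[0,10,0],0],
  [[-3.9,0,0.3],[0,10,0],0],
  [[-1.9,0,-0.9],[0,10,0],0],
  [[-1.7,0,-1.2],[0,10,0],0],
  [[-1.4,0,-1.5],[0,10,0],0],
])

```text
t: 16.68
eef_pos: [420.0, 368.0, 231.3]
tcp_rot: [-1.576, -0.022, -1.624]
ft_force: [1.0, 0.4, -0.1]
opening: 0.001
```

```bash
python3 - <<'E'
from h import *
np.set_printoptions(precision=1,suppress=True)
for n in ("top","scene"):
  p,M=shot(n)
  for k in ("panel","door_face","door_handle","door_hinge"):
    for r in nets.mark_of(p,k)[:1]: print(k,r["confidence"],ap(M,r["point"]))
plan([(*door(1.54,60,190),5),(*door(1.54,60,60),5)],0)
E
```

```text
panel 0.62 [638.6 177.2  51.8]
door_face 0.92 [417.3 311.6  71.9]
door_handle 0.81 [371.  357.9  61.4]
door_hinge 0.66 [562.4 298.8  56.1]
door_face 0.83 [416.5 315.   74.6]
door_hinge 0.85 [566.5 299.6  55.8]
at [420.7 367.6 232.9] [-1.6 -0.  -1.6] F [ 0.  -0.1  0.5] op 0.0 t 17.18
[[[0.03, 0.86, -0.02], [0.1, -0.0, 0.2], 0], [[0.03, 0.86, -0.03], [0.0, -0.0, 0.2], 0], [[0.04, 0.86, -0.02], [0.1, -0.0, 0.2], 0], [[0.04, 0.85, -0.03], [0.0, -0.0, 0.3], 0], [[0.04, 0.86, -0.03], [0.1, -0.1, 0.2], 0]]
[[[0.0, 2.6, -0.0], [-0.0, 0.0, 0.0], 0], [[0.0, 2.6, -0.0], [-0.0, 0.0, 0.0], 0], [[0.0, 2.6, -0.0], [-0.0, 0.0, 0.0], 0], [[0.0, 2.6, -0.0], [-0.0, 0.0, 0.0], 0], [[0.0, 2.6, -0.01], [-0.0, 0.0, 0.0], 0]]
end [419.1 365.3  60. ]
```

Request:
apply_moves([
  [[0,3.4,0],[0,0,0.3],0],
  [[0,3.6,0],[0,0,0.3],0],
  [[0,3.6,0],[0,0,0.3],0],
  [[0,3.6,0],[0,0,0.2],0],
  [[0,3.2,0],[0,0,0],0],
])

```text
t: 17.8
eef_pos: [423.3, 366.1, 56.9]
tcp_rot: [-1.568, 0.005, -1.615]
ft_force: [0.1, 0.7, -0.3]
opening: 0.005
```

```bash
python3 - <<'E'
from h import *
plan([(*door(1.54,18),2),(*door(1.35,17),2),(*door(1.15,17),2),(*door(.95,17),2),(*door(.75,17),2),(*door(.55,17),2),(*door(.4,17),2),(*door(.3,17),1)],0)
E
```

```text
at [423.3 366.1  56.9] [-1.568  0.005 -1.615] F [ 0.1  0.7 -0.3] op 0.005 t 17.8
[[[2.15, -0.17, -0.2], [-0.1, 0.0, -0.1], 0], [[2.15, -0.16, -0.21], [-0.0, 0.0, -0.2], 0], [[1.48, 0.0, -0.03], [-0.0, -5.4, 0.0], 0], [[1.48, 0.0, -0.16], [-0.0, -5.5, 0.0], 0], [[1.51, 0.0, -0.02], [-0.0, -5.7, 0.0], 0]]
[[[1.49, 0.01, -0.17], [-0.0, -5.7, 0.0], 0], [[1.51, -0.0, -0.02], [-0.0, -5.7, 0.0], 0], [[1.5, -0.0, -0.17], [-0.0, -5.8, 0.0], 0], [[1.51, -0.0, -0.02], [-0.0, -5.7, 0.0], 0], [[1.49, -0.0, -0.17], [-0.0, -5.7, 0.0], 0]]
[[[1.51, 0.0, -0.02], [-0.0, -5.7, 0.0], 0], [[1.5, 0.0, -0.16], [-0.0, -5.8, 0.0], 0], [[1.13, 0.0, -0.04], [0.0, -4.3, 0.0], 0], [[1.12, 0.0, -0.13], [0.0, -4.3, 0.0], 0], [[1.51, 0.01, -0.1], [0.0, -5.7, 0.0], 0]]
end [495.6 165.3  60. ]
```

Request:
apply_moves([
  [[2.0,-0.1,-0.2],[0,0,0],0],
  [[1.8,-0.1,-0.2],[0,0,0],0],
  [[1.5,0,0],[0,-5.4,0],0],
  [[1.5,0,-0.2],[0,-5.5,0],0],
  [[1.5,0,0],[0,-5.7,0],0],
])

```text
t: 18.42
eef_pos: [418.2, 279.6, 57.3]
tcp_rot: [-1.568, 0.003, -1.315]
ft_force: [0.3, 0.3, -0.5]
opening: 0.003
```

Request:
apply_moves([
  [[1.5,0,-0.2],[0,-5.7,0],0],
  [[1.5,0,0],[0,-5.7,0],0],
  [[1.5,0,-0.2],[0,-5.7,0],0],
  [[1.5,0,0],[0,-5.7,0],0],
  [[1.5,0,-0.2],[0,-5.7,0],0],
])

```text
t: 19.05
eef_pos: [447.8, 206.1, 60.0]
tcp_rot: [-1.562, -0.001, -0.8]
ft_force: [-0.5, 1.1, 0.1]
opening: 0.005
```

```bash
python3 - <<'E'
from h import *
np.set_printoptions(precision=1,suppress=True)
for n in ("top",):
  p,M=shot(n); save(p,"top8.png")
  for k in ("door_face","door_handle","door_hinge"):
    for r in nets.mark_of(p,k)[:1]: print(k,r["confidence"],ap(M,r["point"]))
st=readout.state(); d=Rc.inv().apply(st["eef_pos"]-H); print("cab rel hinge",d,"th~",np.arctan2(-d[0],-d[1])-17/150)
plan([(*door(.55,17),2),(*door(.4,17),2),(*door(.25,17),2),(*door(.1,17),4)],0)
E
```

```text
door_handle 0.39 [618.8 463.3  -3.8]
door_hinge 0.67 [565.1 298.3  55.3]
cab rel hinge [-111.9 -100.6   59.7] th~ 0.7248899334693581
at [447.3 206.8  59.7] [-1.6 -0.  -0.8] F [ 0.2  0.1 -0.3] op 0.005 t 19.25
[[[1.32, -0.01, -0.05], [-0.2, -5.2, 0.0], 0], [[1.31, -0.01, -0.17], [-0.3, -5.2, 0.1], 0], [[1.13, -0.0, -0.04], [0.0, -4.3, -0.0], 0], [[1.12, -0.01, -0.13], [0.0, -4.3, -0.0], 0], [[1.13, 0.0, -0.04], [0.0, -4.3, -0.0], 0]]
[[[1.13, 0.0, -0.13], [0.0, -4.3, -0.0], 0], [[0.56, 0.0, -0.02], [0.0, -2.1, -0.0], 0], [[0.56, 0.0, -0.04], [0.0, -2.2, -0.0], 0], [[0.56, 0.0, -0.07], [0.0, -2.1, -0.0], 0], [[0.57, 0.0, -0.08], [0.0, -2.2, -0.0], 0]]
end [523.6 154.   60. ]
```

Request:
apply_moves([
  [[1.3,0,0],[-0.2,-5.2,0],0],
  [[1.3,0,-0.2],[-0.2,-5.2,0],0],
  [[1.1,0,0],[0,-4.3,0],0],
  [[1.1,0,-0.1],[0,-4.3,0],0],
  [[1.1,0,-0.1],[0,-4.3,0],0],
])

```text
t: 19.88
eef_pos: [490.6, 170.1, 60.5]
tcp_rot: [-1.57, -0.001, -0.395]
ft_force: [0.2, 1.3, -0.5]
opening: 0.001
```

Request:
apply_moves([
  [[1.1,0,-0.1],[0,-4.3,0],0],
  [[0.8,0,0],[0,-3,0],0],
  [[0.6,0,0],[0,-2,0],0],
  [[0.5,0,-0.1],[0,-2,0],0],
  [[0.5,0,-0.1],[0,-2,0],0],
])

```text
t: 20.5
eef_pos: [522.2, 158.8, 60.9]
tcp_rot: [-1.57, -0.0, -0.163]
ft_force: [-1.1, -0.6, 0.1]
opening: 0.006
```

```bash
python3 - <<'E'
from h import *
np.set_printoptions(precision=1,suppress=True)
p,M=shot("wrist"); save(p,"w8.png")
st=readout.state(); d=Rc.inv().apply(st["eef_pos"]-H); print("cab rel hinge",d,"th~",np.arctan2(-d[0],-d[1])-17/150)
plan([(*door(.0,17),5)],0)
E
```

```text
cab rel hinge [ -32.9 -142.9   60.9] th~ 0.11303029508414937
at [522.9 158.7  60.9] [-1.6 -0.  -0.2] F [ 0.7 -0.6 -0.2] op 0.005 t 20.55
[[[0.33, 0.02, -0.11], [-0.0, -1.0, 0.0], 0], [[0.33, 0.02, -0.12], [-0.0, -1.0, 0.0], 0], [[0.32, 0.02, -0.13], [-0.0, -1.0, 0.0], 0], [[0.32, 0.02, -0.13], [-0.0, -1.0, 0.0], 0], [[0.32, 0.02, -0.14], [-0.0, -1.0, 0.0], 0]]
end [538.1 150.4  60. ]
```

View pics/w8.png

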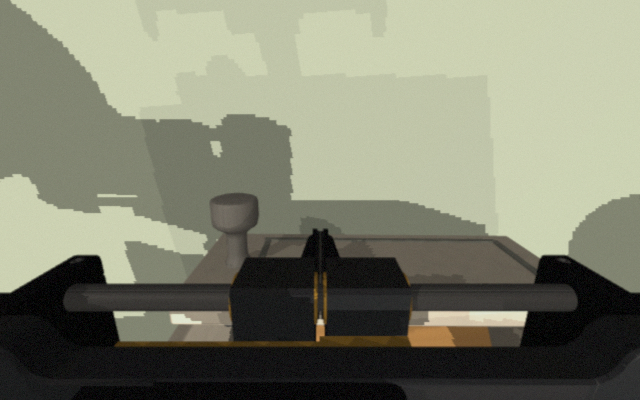

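Request:
apply_moves([
  [[0.4,0,0],[0,-1,0],0],
  [[0.4,0,0],[0,-1,0],0],
  [[0.4,0,0],[0,-1,0],0],
  [[0.4,0,0],[0,-1,0],0],
  [[0.4,0,0],[0,-0.5,0],0],
])

```text
t: 21.18
eef_pos: [534.0, 156.8, 60.8]
tcp_rot: [-1.574, 0.018, -0.083]
ft_force: [-0.4, -0.3, -0.2]
opening: 0.003
```

Request:
apply_moves([
  [[0.2,0,0],[0,0,0],0],
  [[0.2,0,0],[0,0,0],0],
  [[0.2,0,0],[0,0,0],0],
  [[0.2,0,0],[0,0,0],0],
  [[0.2,0,0],[0,0,0],0],
])

```text
t: 21.8
eef_pos: [534.8, 156.8, 60.9]
tcp_rot: [-1.578, 0.037, -0.084]
ft_force: [-12.9, 0.5, 9.3]
opening: 0.002
```

Request:
apply_moves([
  [[0.3,0,0],[0,0,-0.3],0],
  [[0.3,0,0],[0,0,-0.3],0],
  [[0.4,0,0],[0,0,-0.3],0],
  [[0.4,0,0],[0,0,-0.3],0],
  [[0.4,0,0],[0,0,-0.3],0],
])

```text
t: 22.42
eef_pos: [534.4, 156.5, 61.0]
tcp_rot: [-1.585, 0.049, -0.085]
ft_force: [-21.4, 2.3, 15.2]
opening: 0.004
```

```bash
python3 - <<'E'
from h import *
np.set_printoptions(precision=2,suppress=True)
st=readout.state(); d=Rc.inv().apply(st["eef_pos"]-H); print(d,st["joints"],st["ft_force"],st["tcp_rot"])
for n in ("top","wrist"):
  p,M=shot(n); save(p,n+"9.png")
  for k in ("door_face","door_handle","door_hinge"):
    for r in nets.mark_of(p,k)[:1]: x=ap(M,r["point"]); print(k,r["confidence"],x,Rc.inv().apply(x-H))
E
```

```text
[ -21.19 -144.16   60.96] [ 0.17  0.61  1.84 -0.    0.74 -1.32] [-21.39   2.33  15.22] [-1.58  0.05 -0.09]
door_hinge 0.22 [ 715.12 -106.35    5.93] [ 178.69 -392.76    5.93]
door_handle 0.97 [499.18 105.67  64.45] [ -52.55 -197.52   64.45]
door_hinge 0.75 [567.52 292.86  57.54] [ 1.57 -5.74 57.54]
```

Request:
apply_moves([
  [[-0.5,0,0],[0,0,0],0],
  [[-2,0,0],[0,0,0],0],
  [[-3,0,0],[0,0,0],0],
  [[-3,-2,0],[0,0,0],0],
  [[-2,-4,0],[0,0,0],0],
])

```text
t: 23.45
eef_pos: [430.8, 166.8, 125.2]
tcp_rot: [-1.585, 0.049, -0.088]
ft_force: [0.5, 0.0, 1.0]
opening: 0.006
```

Request:
apply_moves([
  [[-2,-5,0],[0,0,0],0],
  [[0,-5,0],[0,0,0],0],
  [[0,-5,0],[0,0,0],0],
  [[0,-3,0],[0,0,0],0],
  [[0,0,0],[0,0,0],0],
])

```text
t: 24.08
eef_pos: [419.4, 171.2, 315.1]
tcp_rot: [-1.582, 0.04, -0.089]
ft_force: [0.1, 0.3, -0.3]
opening: 0.006
```

```bash
python3 - <<'E'
from h import *
np.set_printoptions(precision=2,suppress=True)
st=readout.state(); print(st["eef_pos"],st["ft_force"])
vis=[]
for n in ("top","wrist","wrist","scene"):
  p,M=shot(n)
  for k in ("door_face","door_handle","door_hinge","panel","disc","mug","jar","pot"):
    for r in nets.mark_of(p,k)[:1]: x=ap(M,r["point"]); print(n,k,r["confidence"],x,Rc.inv().apply(x-H) if k[:2]=="do" else "")
  if n=="wrist":
    im=p["img"].copy()
    c=lambda P:tuple(int(round(v)) for v in w2pix(p,M,H+Rc.apply(P)))
    for th,col in ((0,(0,255,0)),(.05,(255,0,0))):
      e=np.array([-np.sin(th),-np.cos(th),0]);nn=np.array([-np.cos(th),np.sin(th),0])
      cv2.line(im,c(7*nn+[0,0,102]),c(221*e+7*nn+[0,0,102]),col,1)
      cv2.circle(im,c(195*e+50*nn+[0,0,62]),3,col,1)
    save({"img":im},"w10.png")
E
```

```text
[419.35 171.22 315.08] [ 0.07  0.33 -0.26]
top door_face 0.91 [548.25 149.3   74.21] [  -6.88 -150.34   74.21]
top door_handle 0.94 [499.86 107.12  60.54] [ -51.98 -196.03   60.54]
top door_hinge 0.73 [565.83 298.39  54.67] [-0.53 -0.35 54.67]
top panel 0.91 [639.98 179.73  51.77] 
top disc 0.55 [ 508.8  -327.23   -0.51] 
top mug 0.72 [ 715.85 -108.83    3.98] 
top jar 0.9 [ 716.02 -280.95   -1.  ] 
top pot 0.61 [619.89 465.24  -4.51] 
wrist door_handle 0.63 [497.04 105.29  60.9 ] [ -54.65 -198.07   60.9 ]
wrist disc 0.8 [ 511.01 -327.21   -0.21] 
wrist mug 0.97 [ 720.23 -107.14   -0.66] 
wrist pot 0.75 [622.68 463.62   4.2 ] 
wrist door_handle 0.71 [499.29 105.47  63.07] [ -52.42 -197.72   63.07]
wrist door_hinge 0.8 [567.5  293.52  59.23] [ 1.5  -5.08 59.23]
wrist disc 0.68 [ 508.96 -327.26   -1.71] 
wrist mug 0.68 [500.15 106.68  61.28] 
scene door_face 0.72 [547.16 151.7   74.66] [  -8.15 -148.02   74.66]
scene door_handle 0.89 [501.6  107.97  63.44] [ -50.3  -195.05   63.44]
scene door_hinge 0.88 [565.8  297.83  54.62] [-0.52 -0.91 54.62]
scene disc 0.71 [502.46 109.08  61.74] 
scene mug 0.65 [ 720.39 -104.23   -4.76] 
scene jar 0.64 [ 717.92 -279.28   -2.9 ] 
scene pot 0.72 [625.4  460.16   2.28]
```

View pics/w10.png

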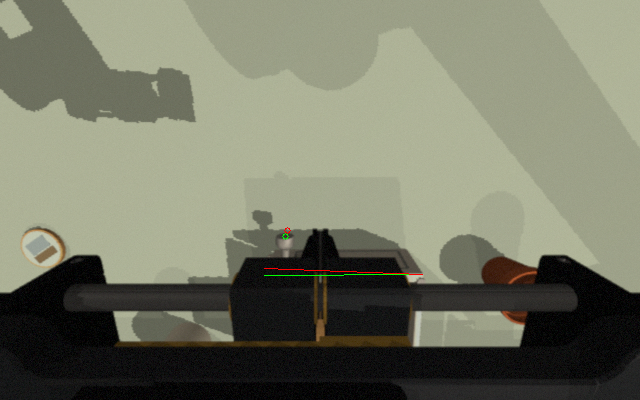

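```bash
python3 -c "
from cell import env
print(env.job_done())"
```

```text
the job is handed in; nothing more can be done
None
```

The panel is on the rack against the ledge, painted face up, and the door is shut. I handed the job in at about 25 s of the 72 s; it reports no verdict.

- **Panel:** I gripped it across its width, lowered it onto the rack, let go and withdrew. The networks put it at about 45 mm up the rack from the ledge, which is what edge contact should give. The wrist picture taken just after release shows it square at the ledge, within about 2 mm by eye.
- **Placing:** Joint 4 reached its range limit at -1.13 rad, so the tool could not reach the full 32° tilt. I set the panel down at about 28° and pressed it flat with about 21 N before releasing.
- **Door:** I pushed it with closed fingers until it stopped against about 26 N without moving further. I felt no distinct click. After backing off, the top and scene cameras put its face 7 to 8 mm out from the hinge line (7 expected shut, about 14 if off the catch). The knob reads 50 to 55 mm out (50 expected shut, about 60 off the catch), so it is most likely on its catch.
- **Bystanders:** The disc, mug, jar and pot read within a few millimetres of where they started. One wrist picture gave a wrong mug position, and one scene picture a wrong disc position. Both landed on the door knob, and other pictures contradict them.

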